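# Check the air charge of the isolation platform with a stick gauge

## Task

Check the air charge of the vibration-isolation platform: take the stick pressure gauge out of its rest and push its chuck straight down over the bare valve stem, firmly enough to press the valve core well open so that the air drives the rod out, and hold it there a moment; never lean on the valve with more than 20 N. Then lay the gauge back in its rest as it lay, with the rod still out so that it can be read, and leave the other things on the bench where they are.

Things in the scene. Friction and masses are not known exactly. Their poses are not given: they have to be found in the camera images.
- gauge: Stick pressure gauge, steel and aluminium, 150 g, T-shaped. Origin: where barrel and chuck axes cross; x runs along the 16 mm round barrel to the rod end (barrel to x=101 mm), a 16 mm end cap reaches x=-38 mm. Here the head is a block 22 mm long (x), 18 mm across flats (y), 18 mm high: grip it here, over the chuck. Chuck hangs along -z, 18 mm diameter (mouth 21), to z=-35 mm.
- chuck_mouth (a point): Centre of the chuck's open mouth, 35 mm below the gauge's origin (gauge z = -35 mm). Bell mouth about 14 mm wide narrowing to a bore about 11 mm. Inside, 5 mm above the mouth, a sprung rubber seal meets the stem's end (yields 1.6 N per mm); 10.5 mm above the mouth stands the fixed pin that presses the valve core.
- gauge_rod (a joint): How far the white reading rod has been driven out of the barrel's end, m: 0 in, 0.040 at most. It starts out as the seal meets the stem and stops when the gauge's spring balances the air (9 to 26 mm out, unknown beforehand); pushing further does not move it. Light friction (0.2 N) keeps it out when the gauge is taken off; do not push it back in.
- platform: Fixed bench-top vibration-isolation platform: grey casing 280 x 340 mm, 45 mm high, carrying a black stone slab (top 87 mm high) with a dial comparator stand (285 mm high in all). Origin on the table right under the valve. The casing reaches 140 mm to either side in x, 45 mm in +y and 295 mm in -y; the slab begins 68 mm from the valve in -y.
- stem_top (a point): Centre of the upper end of the bare brass valve stem, which stands upright on an aluminium block on the casing's free ledge: 8 mm diameter, end 85 mm above the table, free for 24 mm below its end.
- valve_core (a joint): How far the sprung valve core is pressed down, m: 0 shut, 0.004 at most. It sits 0 to 8 mm below the stem's end (unseen, differs), so the gauge's pin meets it when the chuck is 10.5 to 18.5 mm over the stem. Till then the air pushes back with only 4 to 9 N, steady; then the core adds 8 N per mm. Well open from 0.9 mm, 11 to 16.5 N in all. Over 20 N harms the valve.
- rest: Fixed white plastic rest: base plate 130 x 56 x 6 mm with two upright V notches (6 mm thick, 90 degrees, 28 mm wide at the top) across x, at x=-30 mm (under the gauge's end cap) and x=+62 mm (under its barrel). Origin on the table under the head's place; the laid-in gauge has its x along the rest's x and its origin 50 mm above the rest's, chuck hanging free between the notches.
- ring_gauge: Bystander: steel ring gauge, 52 mm diameter, 18 mm high, lying flat. Origin at the centre of its underside. Leave it alone.
- vee_block: Bystander: dark steel vee block 50 x 40 x 38 mm. Origin at the centre of its underside. Leave it alone.
- dust_cap: Bystander: the valve's black dust cap, 12 mm diameter and 12 mm high, standing on the table. Origin at the centre of its underside. Leave it alone.
Not all that is in view belongs to the job. Several things look just like the rest: the one meant starts nearest to the robot's base.

How it is judged:
By the outcome, as a careful person would: the job done as asked, in the order asked, and still so for the second after the job is handed in, with the robot touching nothing.
It also fails if it takes over 61 s, if anything falls off the work surface, if the arm or the gripper's body presses on something with over 40 N, if the wrist force passes 120 N, or if a joint passes its speed limit or range.

## Robot

A 6-joint arm with a two-finger parallel gripper is mounted at the origin on the work surface. World frame = base frame: x ahead of the robot, y to its left, z up, the work surface at z = 0. Lengths are in m, angles in rad, forces in N, time in s.
With the tool pointing down it reaches from about 0.35 to 0.775 m from the base axis. Payload 7.3 kg.
Tool frame: the origin (TCP) lies on the centre line of the jaws, within the pads' length; the fingertips stand 17 mm ahead of it and the grasp point (between the pads) lies 2 mm behind it (robot.tcp_to_tips is the distance from the TCP to the fingertips, in m); z points along the fingers, y is the line along which they close (so a half turn about z gives the same grasp; the last joint's range is limited). The gripper opens to 92 mm and grips with 3 to 60 N. Pads are 19 mm wide; open, the fingers measure 130 mm over their backs; the gripper's body (75 mm by 190 mm) begins 47 mm behind the grasp point.
Start: joints at [-0.146, 0.342, 1.524, -0, 1.275, -0.146], TCP at [0.525, 0, 0.244] pointing down, gripper open.
Joint ranges: [-2.53, 2.53], [-0.77, 2.02], [0.04, 2.7], [-1, 4.14], [0.28, 2.66], [-3.11, 3.11]. Speed limits (rad/s): [2.57, 2.57, 3.14, 3.14, 3.14, 3.14].

## Interface

Orientations are given as [roll, pitch, yaw] about the fixed x, y, z axes, in that order (R = Rz(yaw) Ry(pitch) Rx(roll)).
In Python, from cell import robot gives the robot as it stands. The module is installed in compiled form; this text tells all that it offers.
- The arm moves only by the tool carry_out, never from a script. Its argument "commands" is a list of rows, each a list of 3 entries, a list of its own where there are three numbers: the shift along the tool's x, y, z in m, then the turn about the tool's z in rad, then the opening, from 0 (shut) to 1 (fully open). In form: [[[dx, dy, dz], yaw, claw], ...]. A call has 1 to 20 rows; each row shifts and turns the commanded pose from where the row before left it, along the tool's axes as they then stand; what a row does not reach is not made up. A row lasts 1/8 s, in which the tool goes at most 62.5 mm and 10.7 degrees, less where a joint would pass 70% of its speed; a pose out of reach is approached as far as the arm can. A call is refused whole if a number of a shift passes 0.0625 or a number of a turn 0.188, either way. A call with a gripper value outside its range is refused whole. The fingers move at their own pace and stop on an object; "newtons" is the grip in N (left out, the last holds). Time passes only in rows, so rows that do not move let the fingers close. It gives the time, the measured TCP pose, the force, the opening and the grip force at its end, in the units of the state.
- robot.observe(): the state, without advancing time (a new reading comes with each control period).
- robot.read_camera(name): name is "scene" or "side" or "wrist"; returns a dict with "pixels" (400x640x3 uint8, red, green, blue), "fx", "fy", "cx", "cy" (pixels), "view" (4x4, takes a point from world to camera coordinates); the wrist camera has in their place "T_tool_cam" (4x4, takes a point from camera to tool coordinates, whose origin is the TCP and whose axes are the flange's). Camera axes: x right, y up, looking along -z (the intrinsics and any distortion apply to the point x, -y, -z); pixel columns grow to the right and rows downward; lengths in m; the calibration is good to about 2 mm. The wrist camera is an equidistant fisheye: a pixel r from the principal point sees the ray r / f radians off the axis. A picture is of the moment at which its call begins: read the wrist's pose just before it. There is no depth.
- robot.hand_in(): hands the job in; it is judged then, once.
Trained networks look in a picture, given as the dict that the camera call returned (one of the last four; its "shot" number tells which), for a name from the list of things; names that differ only in an ending like _2 or _b are one class to them, and where a whole thing is asked for, a point or a joint stands for the part that bears it (a point fixed in the world has none). Each returns a list of dicts, best first, with "p" (0 to 1); they miss things now and then, are a little off and sometimes report something else, mostly with a low value. They report only what shows in the picture. A call takes as long as a camera call. They do not tell look-alikes from the thing itself.
- robot.find_in(picture, name): "at" ([column, row] in pixels, amid what is visible of it).
- robot.tip_of(picture, name): "at" ([column, row] in pixels: a listed point, or the origin of a listed thing).
The state is a dict: "time": time; "qpos": joint angles; "qvel": joint speeds; "joint_efforts": joint torques, N m; "tool_pos": TCP position; "tool_rot": TCP orientation; "contact_force": force on the tool from outside, world axes, zero at the start; "torque": the same for the moment, N m; "opening": finger opening in m; "grip_force": force on a finger pad.
Only numpy, scipy, OpenCV 4.12 (cv2) and the standard library are available. Lean on these libraries where they do the work, as an engineer would, in place of code of your own. Each camera call takes 0.05 s, during which the arm holds its last target. There are 200 camera calls.

## Working session

There is one attempt and no reset: what is moved stays moved. The work goes in short steps, Python scripts to look and compute and a tool call to move; the robot and the scene stay as the last step left them, time stands still between calls to the robot, and variables do not carry over. Pictures are saved under pics/ and viewed, at most 10 in all, crops included, and the job is handed in when it is done.

Besides the shell and the picture viewer there is one more tool, called by a JSON object that holds its "name" and its "arguments", one argument or row to a line. carry_out: Moves the arm, as the interface text tells. Its arguments: {"type":"object","properties":{"commands":{"type":"array"},"newtons":{"type":"number"}},"required":["commands"]}

```bash
mkdir -p pics
cat > h.py <<'E'
import numpy as np,cv2
from cell import robot
from scipy.spatial.transform import Rotation as R
def ray(c,px,st=None):
    u=(px[0]-c['cx'])/c['fx'];v=(px[1]-c['cy'])/c['fy']
    if 'view' in c:
        T=np.linalg.inv(np.array(c['view']));d=np.array([u,-v,-1.])
    else:
        th=np.hypot(u,v);s=np.sin(th)/max(th,1e-9);d=np.array([u*s,-v*s,-np.cos(th)])
        W=np.eye(4);W[:3,:3]=R.from_euler('xyz',st['tool_rot']).as_matrix();W[:3,3]=st['tool_pos']
        T=W@np.array(c['T_tool_cam'])
    d=T[:3,:3]@d
    return T[:3,3],d/np.linalg.norm(d)
def atz(c,px,z,st=None):
    o,d=ray(c,px,st);return o+d*(z-o[2])/d[2]
def tri(rays):
    A=sum(np.eye(3)-np.outer(d,d) for o,d in rays);b=sum((np.eye(3)-np.outer(d,d))@o for o,d in rays)
    return np.linalg.solve(A,b)
def save(c,n):cv2.imwrite(f'pics/{n}.png',np.ascontiguousarray(c['pixels'][:,:,::-1]))
E
python3 - <<'E'
from h import *
s=robot.observe();print(s)
for n in ['scene','side','wrist']:
    c=robot.read_camera(n);save(c,n)
    print(n,[k for k in c if k!='pixels'])
    for t,z in [('gauge',.05),('chuck_mouth',.015),('stem_top',.085),('rest',0),('ring_gauge',0),('vee_block',0),('dust_cap',0)]:
        for r in robot.tip_of(c,t)[:4]:
            print(t,round(r['p'],2),np.round(r['at'],1),atz(c,r['at'],z,s).round(4))
E
```

```text
{'time': 0.0, 'qpos': array([-1.46026139e-01,  3.42744787e-01,  1.52502891e+00, -1.50711857e-05,
        1.27540652e+00, -1.45997327e-01]), 'qvel': array([-1.14152881e-03, -6.78134611e-04,  1.04309942e-03, -9.72176434e-05,
       -2.07187906e-04, -8.97034218e-04]), 'joint_efforts': array([ 7.61924657e-04, -4.31245601e+01, -2.44219762e+01,  7.17750052e-02,
        5.59406646e-02, -1.04314388e-04]), 'tool_pos': array([5.24610525e-01, 6.14289932e-05, 2.43029348e-01]), 'tool_rot': array([-3.14001989e+00, -2.16698799e-04,  1.57077174e+00]), 'contact_force': array([-0.08019957, -0.6933134 ,  0.6951349 ]), 'torque': array([ 0.00840105, -0.03044754, -0.04202754]), 'grip_force': 0.0, 'opening': 0.091991998017561}
scene ['fx', 'fy', 'cx', 'cy', 'view', 'shot']
gauge 0.83 [323.8 188.2] [0.5423 0.1874 0.05  ]
chuck_mouth 0.82 [324.  202.5] [0.5554 0.1852 0.015 ]
stem_top 0.79 [248.6 189.4] [0.562  0.0008 0.085 ]
rest 0.95 [150.1 303. ] [ 0.8093 -0.2243  0.    ]
rest 0.93 [276.6 291.6] [0.8259 0.0355 0.    ]
rest 0.78 [433.3 157.4] [0.3787 0.541  0.    ]
rest 0.7 [326.  206.1] [0.5518 0.1909 0.  
[... 619 characters left out ...]
97.8 215.8] [0.701  0.1913 0.    ]
vee_block 0.72 [295.6 214.6] [0.7114 0.1901 0.    ]
vee_block 0.57 [268.6 238.7] [0.6843 0.3425 0.    ]
dust_cap 0.42 [337.2 228.7] [0.5561 0.1747 0.    ]
wrist ['fx', 'fy', 'cx', 'cy', 'T_tool_cam', 'shot']
gauge 0.89 [332.9  17. ] [0.5429 0.1823 0.05  ]
gauge 0.56 [347.9 191.8] [ 0.56   -0.0115  0.05  ]
chuck_mouth 0.83 [333.4  19.3] [0.5453 0.1915 0.015 ]
stem_top 0.66 [347.8 192.8] [ 0.5563 -0.0044  0.085 ]
stem_top 0.48 [455.1  31.8] [0.6673 0.1663 0.085 ]
rest 0.67 [524.1 157.5] [0.829  0.0301 0.    ]
rest 0.62 [332.6  23.4] [0.5451 0.191  0.    ]
ring_gauge 0.67 [454.   29.2] [0.7065 0.1984 0.    ]
dust_cap 0.5 [410.5  86.3] [ 0.6433  0.1134 -0.    ]
```

View pics/scene.png

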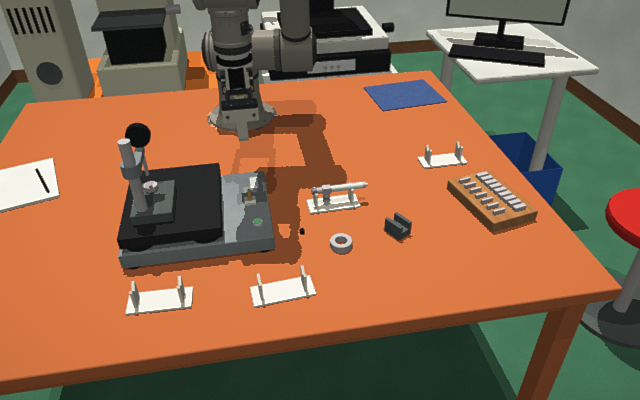

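View pics/wrist.png

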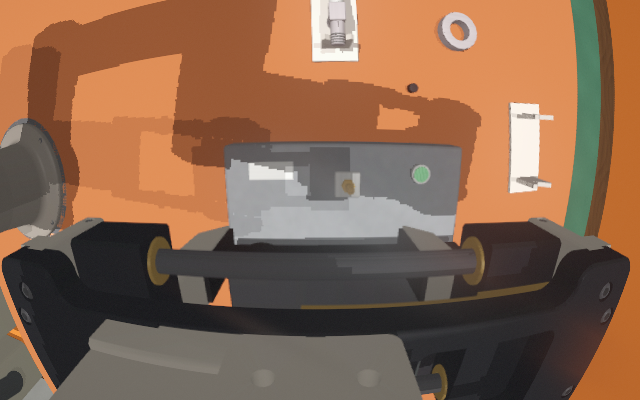

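The scene camera shows the gauge in its rest at about (324,190), with its barrel running along world +y. The stem is at about (249,189). The wrist camera shows the stem at (348,188) and the gauge at the top, at (333,20). I'll move closer to the gauge and look again.

{"name": "carry_out", "arguments": {
  "commands": [
    [[0.05,0.01,0],0,1],
    [[0.05,0.01,0],0,1],
    [[0.02,0,0],0,1],
    [[0,0,0],0,1]
  ]
}}

```text
time: 1.7
tool_pos: [0.5447, 0.1208, 0.2435]
tool_rot: [-3.141, 0.0, 1.573]
contact_force: [0.2, 0.5, 0.0]
opening: 0.0917
grip_force: 0.0
```

Run:
```python
from h import *
s=robot.observe();print(s['tool_pos'],s['tool_rot'])
c=robot.read_camera('wrist');save(c,'w2')
for t,z in [('gauge',.05),('chuck_mouth',.015),('stem_top',.085),('rest',0)]:
    for r in robot.tip_of(c,t)[:2]: print(t,round(r['p'],2),np.round(r['at'],1),atz(c,r['at'],z,s).round(4))
```

```text
[0.54469592 0.120768   0.24354543] [-3.14119916e+00  3.91941243e-04  1.57314603e+00]
gauge 0.81 [319.  120.3] [0.548  0.1873 0.05  ]
rest 0.88 [317.3 115.1] [0.5464 0.1938 0.    ]
```

View pics/w2.png

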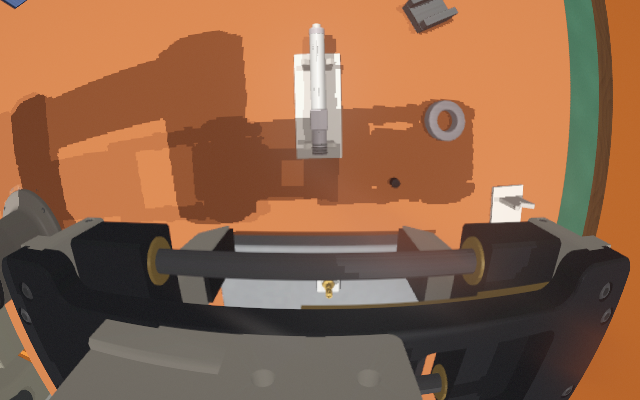

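The wrist view shows the barrel tip at (317,26), the end cap's rear at (320,153), the head at about (319,118) and the stem at (329,283). Next I'll work out the gauge's yaw.

Run:
```python
from h import *
s=robot.observe()
c=robot.read_camera('wrist')
for n,p,z in [('tip',(317,26),.05),('cap',(320,153),.05),('head1',(319,108),.059),('head2',(319,128.5),.059),('basetop',(317,55),.006),('stem',(328,282),.085),
 ('bTL',(295,55),.006),('bBL',(297,156),.006),('bTR',(341,55),.006),('bBR',(341.5,157),.006)]:
    print(n,atz(c,p,z,s).round(4))
im=cv2.resize(np.ascontiguousarray(c['pixels'][15:170,265:375,::-1]),None,fx=5,fy=3.8)
im=cv2.resize(np.ascontiguousarray(c['pixels'][15:165,265:375,::-1]),None,fx=4,fy=4,interpolation=cv2.INTER_CUBIC)
cv2.imwrite('pics/w2c.png',im)
sc=robot.read_camera('scene');sd=robot.read_camera('side')
for t in ['stem_top','gauge']:
    rs=[]
    for k in (sc,sd):
        r=robot.tip_of(k,t)
        if r: print(t,r[0]['p'],r[0]['at']);rs.append(ray(k,r[0]['at']))
    if len(rs)==2: print(tri(rs))
```

```text
tip [0.5468 0.2901 0.05  ]
cap [0.5498 0.1498 0.05  ]
head1 [0.5487 0.1981 0.059 ]
head2 [0.5487 0.1766 0.059 ]
basetop [0.547  0.2661 0.006 ]
stem [0.5585 0.0132 0.085 ]
bTL [0.5204 0.2664 0.006 ]
bBL [0.5223 0.1416 0.006 ]
bTR [0.5759 0.2665 0.006 ]
bBR [0.5769 0.1403 0.006 ]
stem_top 0.89 [248.2, 190.1]
gauge 0.85 [323.7, 187.6]
gauge 0.76 [336.2, 219.2]
[0.54378825 0.19042288 0.04944177]
```

View pics/w2c.png

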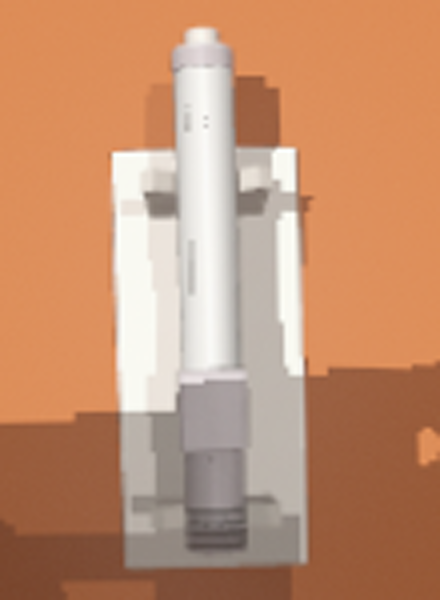

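The head centre is at about (0.5487, 0.1875), and the gauge is turned about 0.017 rad from the tool's yaw. I'll descend and grip.

{"name": "carry_out", "arguments": {
  "commands": [
    [[0.034,0.002,0],-0.017,1],
    [[0.033,0.002,0.03],0,1],
    [[0,0,0.05],0,1],
    [[0,0,0.05],0,1],
    [[0,0,0.04],0,1],
    [[0,0,0.025],0,1],
    [[0,0,0],0,1]
  ],
  "newtons": 50
}}

```text
time: 3.18
tool_pos: [0.5472, 0.1868, 0.0469]
tool_rot: [-3.137, 0.001, 1.588]
contact_force: [0.4, -0.4, 1.1]
opening: 0.0919
grip_force: 0.0
```

{"name": "carry_out", "arguments": {
  "commands": [
    [[0,0,0],0,0.4],
    [[0,0,0],0,0.3],
    [[0,0,0],0,0.25]
  ],
  "newtons": 10
}}

```text
time: 3.55
tool_pos: [0.549, 0.1871, 0.0498]
tool_rot: [3.14, -0.0, 1.588]
contact_force: [0.8, 0.8, 0.6]
opening: 0.066
grip_force: 0.0
```

Run:
```python
from h import *
s=robot.observe();print(s['tool_pos'],s['opening'])
c=robot.read_camera('wrist');save(c,'w3')
```

```text
[0.54899683 0.18714288 0.04980394] 0.06597386365384728
```

View pics/w3.png

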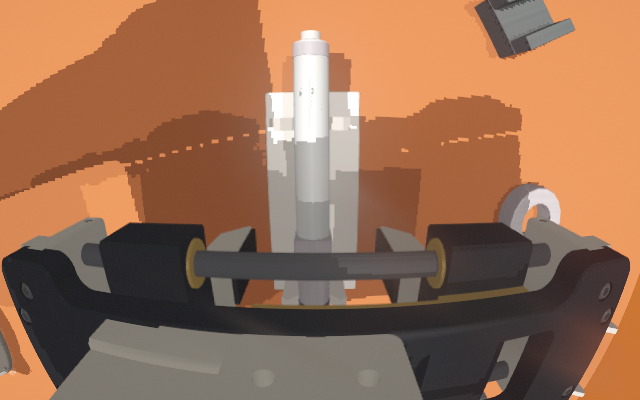

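The gauge lies between the fingers, with its axis at about column 313 and the jaw centre at about 315. I'll close.

{"name": "carry_out", "arguments": {
  "commands": [
    [[0,0,0.001],0,0.1],
    [[0,0,0],0,0.1],
    [[0,0,0],0,0],
    [[0,0,0],0,0],
    [[0,0,0],0,0],
    [[0,0,0],0,0]
  ],
  "newtons": 10
}}

```text
time: 4.35
tool_pos: [0.5479, 0.187, 0.0476]
tool_rot: [-3.14, 0.0, 1.588]
contact_force: [-2.9, -0.1, 2.2]
opening: 0.0178
grip_force: 10.0
```

{"name": "carry_out", "arguments": {
  "commands": [
    [[0,0,0],0,0],
    [[0,0,0],0,0],
    [[0,0,0],0,0]
  ],
  "newtons": 50
}}

```text
time: 4.72
tool_pos: [0.548, 0.187, 0.0476]
tool_rot: [-3.141, 0.0, 1.588]
contact_force: [-4.6, -0.4, 2.1]
opening: 0.018
grip_force: 50.0
```

{"name": "carry_out", "arguments": {
  "commands": [
    [[0,0,-0.01],0,0],
    [[0,0,-0.03],0,0],
    [[0,0,-0.05],0,0],
    [[0,0,-0.04],0,0],
    [[-0.02,0,0],0,0],
    [[-0.03,0,0],0,0],
    [[0,0,0],0,0],
    [[0,0,0],0,0]
  ]
}}

```text
time: 5.72
tool_pos: [0.5492, 0.1367, 0.1771]
tool_rot: [-3.141, -0.0, 1.587]
contact_force: [0.1, 0.5, -1.8]
opening: 0.0175
grip_force: 50.0
```

```bash
cat > look.py <<'E'
from h import *
import sys
s=robot.observe();print(s['tool_pos'],s['tool_rot'],s['contact_force'])
P={}
for n in ['scene','side','wrist']:
    c=robot.read_camera(n);save(c,n+sys.argv[1])
    for t in ['gauge','chuck_mouth','stem_top']:
        for r in robot.tip_of(c,t)[:2]:
            if r['p']<.3: continue
            print(n,t,round(r['p'],2),np.round(r['at'],1),atz(c,r['at'],.085,s).round(4) if t=='stem_top' else '')
            P.setdefault(t,{}).setdefault(n,ray(c,r['at'],s))
for t,d in P.items():
    if len(d)>1:
        for sub in ([d[k] for k in d],[d[k] for k in d if k!='side'],[d[k] for k in d if k!='wrist']):
            if len(sub)>1: print(t,len(sub),tri(sub).round(4))
E
python3 look.py 4
```

```text
[0.54923671 0.13669499 0.17709579] [-3.14092986e+00 -1.23320314e-04  1.58680088e+00] [ 0.13175627  0.45534389 -1.77210844]
scene gauge 0.7 [399.1 231.8] 
scene gauge 0.55 [300.8 142.7] 
scene chuck_mouth 0.67 [302.7 160.4] 
scene chuck_mouth 0.62 [246.7 188.6] 
scene stem_top 0.6 [246.  191.4] [ 0.5692 -0.0058  0.085 ]
side gauge 0.55 [349.1 174.5] 
side chuck_mouth 0.58 [350.8 185. ] 
wrist gauge 0.58 [312.2 257.5] 
gauge 3 [0.6103 0.1912 0.1181]
gauge 2 [0.633  0.2241 0.0807]
gauge 2 [0.6444 0.2239 0.1042]
chuck_mouth 2 [0.5387 0.1354 0.1384]
chuck_mouth 2 [0.5387 0.1354 0.1384]
```

Run:
```python
import cv2,numpy as np
a=cv2.imread('pics/scene4.png')[125:225,225:345];b=cv2.imread('pics/side4.png')[150:250,310:430]
f=lambda i:cv2.resize(i,None,fx=6,fy=5.9,interpolation=cv2.INTER_CUBIC)
f=lambda i:cv2.resize(i,(390,325)if 0 else (396,330),interpolation=cv2.INTER_CUBIC)
# 3.3x each side by side
cv2.imwrite('pics/c4.png',np.hstack([f(a),f(b)]))
```

```text
(no output)
```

View pics/c4.png

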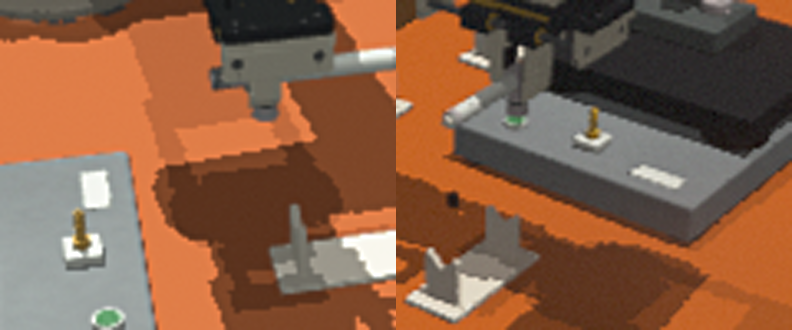

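Scene camera: stem top at (248.6,188.6), mouth at (305.3,160.5). Side camera: stem top at (370,182.5), mouth at (346.7,185).

Run:
```python
from h import *
s=robot.observe()
a=robot.read_camera('scene');b=robot.read_camera('side')
print(tri([ray(a,(248.6,188.6)),ray(b,(370,182.5))]),tri([ray(a,(305.3,160.5)),ray(b,(346.7,185))]))
print(atz(a,(248.6,188.6),.085),atz(b,(370,182.5),.085))
Z=s['tool_pos'][2]-.033
print(atz(a,(305.3,160.5),Z),atz(b,(346.7,185),Z),s['tool_pos'])
```

```text
[5.57644976e-01 3.50479022e-04 8.52822929e-02] [0.54651228 0.14233767 0.14036188]
[0.55862648 0.00104809 0.085     ] [ 0.5581667  -0.00184075  0.085     ]
[0.55397925 0.14163343 0.14477017] [0.54172878 0.14853485 0.14477017] [0.54931033 0.13715472 0.17777017]
```

{"name": "carry_out", "arguments": {
  "commands": [
    [[-0.04,0.002,0],0,0],
    [[-0.05,0.002,0],0,0],
    [[-0.03,0.002,0.015],0,0],
    [[-0.018,0.0006,0.02],0,0],
    [[0,0,0.007],0,0],
    [[0,0,0],0,0],
    [[0,0,0],0,0]
  ]
}}

```text
time: 7.3
tool_pos: [0.5587, 0.0001, 0.1365]
tool_rot: [3.14, 0.0, 1.589]
contact_force: [0.1, 1.0, -2.0]
opening: 0.0178
grip_force: 50.0
```

```bash
python3 look.py 5
python3 - <<'E'
import cv2,numpy as np
a=cv2.imread('pics/scene5.png')[160:210,220:280];b=cv2.imread('pics/side5.png')[150:200,340:400]
f=lambda i:cv2.resize(i,None,fx=6.5,fy=6.5,interpolation=cv2.INTER_CUBIC)
w=cv2.imread('pics/wrist5.png')[200:340,200:440]
w=cv2.resize(w,(430,251))
o=np.zeros((580,780,3),np.uint8);o[:325,:390]=f(a);o[:325,390:]=f(b);o[327:578,:430]=w
cv2.imwrite('pics/c5.png',o)
E
```

```text
[5.58670340e-01 9.40012063e-05 1.36516560e-01] [3.14022883e+00 1.33277395e-05 1.58896372e+00] [ 0.09888703  0.97352507 -2.01158535]
scene gauge 0.59 [246.2 168.4] 
scene chuck_mouth 0.57 [246.9 182.8] 
scene stem_top 0.88 [246.8 189. ] [ 0.5595 -0.0033  0.085 ]
side gauge 0.43 [371.8 169.8] 
side chuck_mouth 0.68 [369.9 180. ] 
side stem_top 0.7 [372.  185.2] [0.5428 0.0096 0.085 ]
wrist gauge 0.67 [314.3 258.4] 
gauge 3 [5.541e-01 4.000e-04 1.363e-01]
gauge 2 [0.5578 0.0015 0.142 ]
gauge 2 [0.5496 0.002  0.1357]
chuck_mouth 2 [5.554e-01 3.000e-04 9.780e-02]
chuck_mouth 2 [5.554e-01 3.000e-04 9.780e-02]
stem_top 2 [ 0.5502 -0.0029  0.0779]
stem_top 2 [ 0.5502 -0.0029  0.0779]
```

View pics/c5.png

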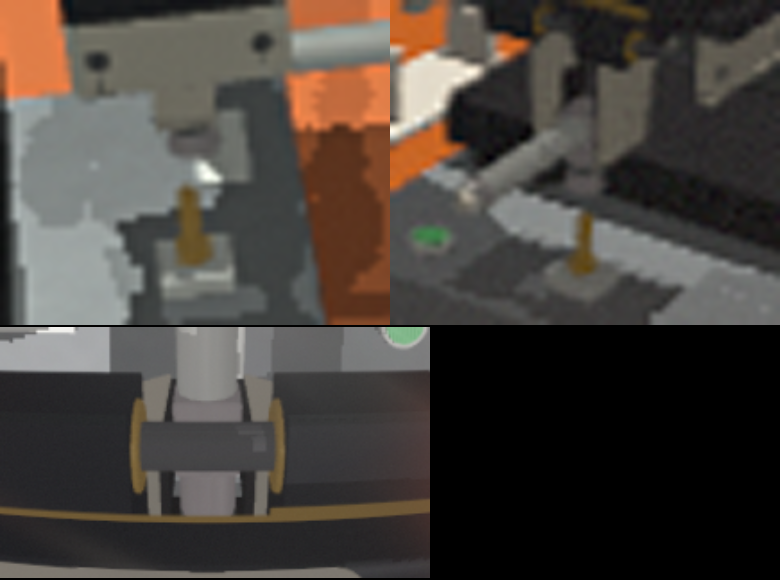

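In the scene view the mouth is about 0.8 px to the right of the stem top (249.1,188.9). In the side view the mouth is at (370.5,179.1) and the stem at (370,182.8). I'll work out the offset.

Run:
```python
from h import *
from scipy.optimize import least_squares
a=robot.read_camera('scene');b=robot.read_camera('side')
def pr(c,X):
    p=np.array(c['view'])@np.append(X,1);return np.array([c['cx']+c['fx']*p[0]/-p[2],c['cy']-c['fy']*p[1]/-p[2]])
def fit(pa,pb): return tri([ray(a,pa),ray(b,pb)])
S=fit((249.1,188.9),(370,182.8));M=fit((249.9,183.5),(370.5,179.1));print(S,M,M-S)
# columns only, z of mouth fixed
f=lambda d:[pr(a,S+[d[0],d[1],.0175])[0]-249.9,pr(b,S+[d[0],d[1],.0175])[0]-370.5]
print(least_squares(f,[0,0]).x, pr(a,S+[0,0,.0175]),pr(b,S+[0,0,.0175]))
```

```text
[0.55735062 0.00121122 0.08437673] [0.55497078 0.00401099 0.0989358 ] [-0.00237984  0.00279977  0.01455907]
[-0.00577397  0.00499846] [247.94967899 182.5109932 ] [369.86726012 178.24158823]
```

Run:
```python
from h import *
from scipy.optimize import least_squares
a=robot.read_camera('scene');b=robot.read_camera('side')
def pr(c,X):
    p=np.array(c['view'])@np.append(X,1);return np.array([c['cx']+c['fx']*p[0]/-p[2],c['cy']-c['fy']*p[1]/-p[2]])
for c in(a,b):
    p0=pr(c,[.558,0,.085]);print([(pr(c,np.array([.558,0,.085])+d)-p0).round(2) for d in np.eye(3)*.01])
S=tri([ray(a,(249.1,189.5)),ray(b,(370,183.2))]);print(S)
for ma,mb in [((249.9,181.8),(370.5,178)),((249.5,182.2),(370.3,178.3))]:
    f=lambda d:np.r_[pr(a,S+[d[0],d[1],.0187])-ma,pr(b,S+[d[0],d[1],.0187])-mb]
    r=least_squares(f,[0,0]);print(r.x,r.fun.round(2))
for n,c,r0,r1,c0,c1 in(('scene',a,176,194,240,262),('side',b,173,190,358,382)):
    print(n,c0,c1)
    for r in range(r0,r1): print(r,' '.join('%3d/%-3d'%(p[1],int(p[0])-int(p[2])) for p in c['pixels'][r,c0:c1]))
```

```text
[array([0.25, 2.36]), array([ 4.17, -0.45]), array([-0.41, -3.42])]
[array([-2.59, -0.88]), array([-1.75,  1.16]), array([ 0.11, -2.77])]
[0.55746919 0.00100659 0.08276212]
[-0.00330839  0.00385606] [-0.48 -0.05 -0.45  1.05]
[-0.00228633  0.0031671 ] [-0.34 -0.18 -0.39  0.59]
scene 240 262
176 134/-6  137/-5  135/-6  113/9   105/14  106/14  106/13  105/14  106/13  106/14  107/13  106/12   93/8    68/-2   67/-1   70/-2   77/-1   66/-4   63/-3   65/-2   66/-3   64/-2 
177 134/-6  136/-6  133/-6  114/8   104/14  106/14  105/14  106/13  107/13  106/13  107/13  106/14  107/11  100/1   110/3   112/2   111/1    86/0    64/-3   63/-2   66/-4   63/-3 
178 134/-6  134/-7  133/-6  118/4   103/13  102/14  102/12  101/13  101/12  100/12   97/12   94/12   96/10  111/3   113/3   113/2   111/1    88/0    65/-2   63/-3   64/-3   66/-3 
179 134/-6  135/-7  133/-6  112/3    94/12   91/11   91/10   91/10   90/12   90/12   89/11   80/6    91/5   109/2   110/3   111/2   111/1    87/0    62/-2   63/-3   66/-4   65/-3 
180 133/-6  135/-3  133/-4  123/0   114/2    97/4    77/5    67/2    52/0    51/1    66/2
[... 5074 characters left out ...]
  106/19   76/60   79/57  128/3   138/-3  139/-2  138/-1  138/-2  141/-3  136/-3  134/-4  137/-4   96/-3   76/-2 
187  59/0    56/-2   70/-3   74/3    73/4   113/-3  124/-2  125/-4  124/-3  142/-6  120/15   84/53   80/54  129/2   140/-2  139/-2  137/-5  138/-3  140/-3  141/0   142/-3  142/-6  133/0   130/-3 
188  61/0    59/0    58/2    57/0    59/3    71/1    72/-1   75/-1   73/-1   77/-2   78/24   76/57   79/52  129/2   140/-3  139/-1  135/-2  139/-3  137/-3  136/-1  140/-2  139/-3  137/0   138/-4 
189  61/1    60/1    60/0    61/1    64/-2   56/1    56/2    55/-1   56/-1   67/16   70/48   74/66   78/64  103/27  121/2   135/-1  138/-3  138/-1  138/-2  137/-2  136/-2  137/-2  139/-3  140/-2
```

The sub-pixel edges put the mouth about (-2.5, +3.3) mm off the stem axis. I'll correct that, lower part of the way and check again.

{"name": "carry_out", "arguments": {
  "commands": [
    [[-0.003,0.0025,0],0,0],
    [[0,0,0.006],0,0],
    [[0,0,0.004],0,0],
    [[0,0,0],0,0],
    [[0,0,0],0,0]
  ]
}}

```text
time: 8.72
tool_pos: [0.5608, -0.0038, 0.1257]
tool_rot: [3.142, 0.0, 1.588]
contact_force: [-0.6, -0.8, -1.4]
opening: 0.0175
grip_force: 50.0
```

Run:
```python
from h import *
print(robot.observe()['tool_pos'])
a=robot.read_camera('scene');b=robot.read_camera('side');save(a,'scene6');save(b,'side6')
for n,c,r0,r1,c0,c1 in(('scene',a,183,192,242,256),('side',b,177,187,362,377)):
    print(n,c0,c1)
    for r in range(r0,r1): print(r,' '.join('%3d/%-3d'%(p[1],int(p[0])-int(p[2])) for p in c['pixels'][r,c0:c1]))
```

```text
[ 0.56081723 -0.00375076  0.12574382]
scene 242 256
183 121/0    96/12   94/13   90/11   91/12   91/11   90/11   90/11   91/11   94/8   104/2   111/2   111/3   111/2  
184 133/-5  106/5   101/7    77/5    69/5    66/4    59/1    59/3    69/1    83/4    94/2   112/1   112/2   111/2  
185 139/-6  134/-5  118/-2   88/3    86/3    81/2    89/3    89/3    87/3    82/4    84/4   110/1   112/2   111/3  
186 138/-7  136/-7  119/-4   89/3    86/4    91/2    91/4    90/4    88/4    83/4    89/3   111/1   112/1   112/3  
187 137/-6  137/-6  119/-3   91/2    88/4    91/5    90/3    91/2    90/2    85/2   100/3   112/2   111/1   112/3  
188 136/-5  137/-4  137/-5  122/-4  104/0    94/5    90/5    94/3   107/-1   94/-1  117/1    90/-1   74/-1   67/-1 
189 137/-6  136/-5  139/-5  141/-6  136/-3  107/27   79/54   82/49  112/18  139/-6  128/-5   71/-3   61/-3   62/-3 
190 138/-5  137/-4  138/-5  141/-6  138/-5  107/27   83/64   82/62  102/28  135/-8   77/-5   60/-3   63/-2   65/-1 
191 140/-7  140/-5  140/-5  140/-6  133/-4  105/27   84/62   84/61  102/30  132/-10  69/-5   62/-2   65/-2   66/-4 
side
[... 547 characters left out ...]
   65/1    75/7    81/4    80/6    81/6    70/3    61/0    60/-1   60/-2   51/-2 
182 142/-4  136/-2  141/-2  144/-2  133/-2  135/-1  141/-1   97/11   66/15   63/4    60/-2   62/-1   63/0    62/-2   59/-1 
183 141/-4  138/-4  140/-1  141/-1  142/0   144/-4  120/8    87/40   73/60   76/10   62/0    52/-1   55/-4   58/0    59/3  
184 141/-2  142/-1  138/0   142/-3  141/-2  141/-6  117/13   83/49   71/77  124/4   134/-3  136/-4   96/-2   71/1    60/2  
185 124/-2  138/1   142/-1  144/-2  143/-4  142/-4  116/12   81/51   74/76  127/5   141/-5  144/-2  137/-3  135/-2  137/-1 
186 111/-2  125/0   127/0   128/-1  140/-4  146/-3  110/20   79/57   80/60  126/3   139/-3  137/-2  135/0   139/-2  140/-2
```

The mouth and stem are now aligned to within about 0.5 mm. Descending.

{"name": "carry_out", "arguments": {
  "commands": [
    [[-0.0004,0,0.003],0,0],
    [[0,0,0.003],0,0],
    [[0,0,0.003],0,0],
    [[0,0,0.003],0,0],
    [[0,0,0],0,0],
    [[0,0,0],0,0]
  ]
}}

```text
time: 9.57
tool_pos: [0.5609, -0.0042, 0.1138]
tool_rot: [3.141, 0.0, 1.588]
contact_force: [0.3, 0.6, -2.0]
opening: 0.018
grip_force: 50.0
```

{"name": "carry_out", "arguments": {
  "commands": [
    [[0,0,0.002],0,0],
    [[0,0,0.002],0,0],
    [[0,0,0.001],0,0],
    [[0,0,0],0,0],
    [[0,0,0],0,0]
  ]
}}

```text
time: 10.2
tool_pos: [0.5611, -0.0042, 0.1091]
tool_rot: [3.141, 0.0, 1.588]
contact_force: [-0.6, -0.7, 5.2]
opening: 0.018
grip_force: 50.0
```

{"name": "carry_out", "arguments": {
  "commands": [
    [[0,0,0.001],0,0],
    [[0,0,0.001],0,0],
    [[0,0,0],0,0],
    [[0,0,0],0,0]
  ]
}}

```text
time: 10.7
tool_pos: [0.5611, -0.0042, 0.1072]
tool_rot: [3.141, 0.0, 1.588]
contact_force: [-1.3, -0.6, 6.2]
opening: 0.0177
grip_force: 50.0
```

{"name": "carry_out", "arguments": {
  "commands": [
    [[0,0,0.001],0,0],
    [[0,0,0],0,0],
    [[0,0,0],0,0]
  ]
}}

```text
time: 11.08
tool_pos: [0.5611, -0.0042, 0.1062]
tool_rot: [3.141, 0.0, 1.588]
contact_force: [-1.3, -0.8, 5.9]
opening: 0.0176
grip_force: 50.0
```

{"name": "carry_out", "arguments": {
  "commands": [
    [[0,0,0.001],0,0],
    [[0,0,0],0,0],
    [[0,0,0],0,0]
  ]
}}

```text
time: 11.45
tool_pos: [0.5611, -0.0042, 0.1052]
tool_rot: [3.141, 0.0, 1.588]
contact_force: [-0.6, 0.1, 6.4]
opening: 0.0175
grip_force: 50.0
```

{"name": "carry_out", "arguments": {
  "commands": [
    [[0,0,0.0007],0,0],
    [[0,0,0],0,0],
    [[0,0,0],0,0]
  ]
}}

```text
time: 11.82
tool_pos: [0.5611, -0.0042, 0.1045]
tool_rot: [3.141, 0.0, 1.588]
contact_force: [-0.1, -0.1, 6.3]
opening: 0.0177
grip_force: 50.0
```

{"name": "carry_out", "arguments": {
  "commands": [
    [[0,0,0.0007],0,0],
    [[0,0,0],0,0],
    [[0,0,0],0,0]
  ]
}}

```text
time: 12.2
tool_pos: [0.5611, -0.0042, 0.1038]
tool_rot: [3.141, 0.0, 1.588]
contact_force: [-1.1, -0.8, 5.8]
opening: 0.0179
grip_force: 50.0
```

{"name": "carry_out", "arguments": {
  "commands": [
    [[0,0,0.0007],0,0],
    [[0,0,0],0,0],
    [[0,0,0],0,0]
  ]
}}

```text
time: 12.58
tool_pos: [0.5611, -0.0042, 0.1031]
tool_rot: [3.141, 0.0, 1.588]
contact_force: [-0.6, 0.3, 6.9]
opening: 0.0177
grip_force: 50.0
```

{"name": "carry_out", "arguments": {
  "commands": [
    [[0,0,0.0005],0,0],
    [[0,0,0],0,0],
    [[0,0,0],0,0]
  ]
}}

```text
time: 12.95
tool_pos: [0.5611, -0.0042, 0.1026]
tool_rot: [3.141, 0.0, 1.588]
contact_force: [-0.7, -0.2, 5.9]
opening: 0.0173
grip_force: 50.0
```

{"name": "carry_out", "arguments": {
  "commands": [
    [[0,0,0.0006],0,0],
    [[0,0,0],0,0],
    [[0,0,0],0,0]
  ]
}}

```text
time: 13.32
tool_pos: [0.5611, -0.0042, 0.102]
tool_rot: [3.141, 0.0, 1.588]
contact_force: [-0.7, 0.1, 7.0]
opening: 0.0176
grip_force: 50.0
```

{"name": "carry_out", "arguments": {
  "commands": [
    [[0,0,0.0006],0,0],
    [[0,0,0],0,0],
    [[0,0,0],0,0]
  ]
}}

```text
time: 13.7
tool_pos: [0.5611, -0.0042, 0.1014]
tool_rot: [3.141, 0.0, 1.588]
contact_force: [0.1, 0.3, 5.6]
opening: 0.0176
grip_force: 50.0
```

{"name": "carry_out", "arguments": {
  "commands": [
    [[0,0,0.0006],0,0],
    [[0,0,0],0,0],
    [[0,0,0],0,0]
  ]
}}

```text
time: 14.08
tool_pos: [0.5611, -0.0042, 0.1008]
tool_rot: [3.141, 0.0, 1.588]
contact_force: [-0.2, -0.2, 6.3]
opening: 0.0178
grip_force: 50.0
```

{"name": "carry_out", "arguments": {
  "commands": [
    [[0,0,0.0006],0,0],
    [[0,0,0],0,0],
    [[0,0,0],0,0]
  ]
}}

```text
time: 14.45
tool_pos: [0.5611, -0.0042, 0.1002]
tool_rot: [3.141, 0.0, 1.588]
contact_force: [-0.1, 0.9, 5.2]
opening: 0.0177
grip_force: 50.0
```

{"name": "carry_out", "arguments": {
  "commands": [
    [[0,0,0.0006],0,0],
    [[0,0,0],0,0],
    [[0,0,0],0,0]
  ]
}}

```text
time: 14.82
tool_pos: [0.5611, -0.0042, 0.0998]
tool_rot: [3.14, 0.0, 1.588]
contact_force: [-1.2, 0.2, 7.7]
opening: 0.0178
grip_force: 50.0
```

{"name": "carry_out", "arguments": {
  "commands": [
    [[0,0,0.0006],0,0],
    [[0,0,0],0,0],
    [[0,0,0],0,0]
  ]
}}

```text
time: 15.2
tool_pos: [0.5611, -0.0042, 0.0994]
tool_rot: [3.14, 0.0, 1.588]
contact_force: [-1.9, -0.3, 8.9]
opening: 0.0181
grip_force: 50.0
```

{"name": "carry_out", "arguments": {
  "commands": [
    [[0,0,0.0006],0,0],
    [[0,0,0],0,0],
    [[0,0,0],0,0]
  ]
}}

```text
time: 15.58
tool_pos: [0.5612, -0.0042, 0.0991]
tool_rot: [3.14, 0.0, 1.588]
contact_force: [-1.8, -0.4, 11.1]
opening: 0.0178
grip_force: 50.0
```

{"name": "carry_out", "arguments": {
  "commands": [
    [[0,0,0.0006],0,0],
    [[0,0,0],0,0],
    [[0,0,0],0,0]
  ]
}}

```text
time: 15.95
tool_pos: [0.5612, -0.0042, 0.0987]
tool_rot: [3.14, 0.0, 1.588]
contact_force: [-3.6, 0.7, 12.2]
opening: 0.0174
grip_force: 50.0
```

{"name": "carry_out", "arguments": {
  "commands": [
    [[0,0,0.0006],0,0],
    [[0,0,0],0,0],
    [[0,0,0],0,0]
  ]
}}

```text
time: 16.32
tool_pos: [0.5612, -0.0042, 0.0984]
tool_rot: [3.14, 0.0, 1.588]
contact_force: [-3.0, -0.2, 14.7]
opening: 0.0173
grip_force: 50.0
```

Run:
```python
from h import *
f=[]
for i in range(6):
    c=robot.read_camera('wrist');s=robot.observe();f.append(s['contact_force'])
save(c,'w7');print(np.mean(f,0),np.std(f,0),s['tool_pos'])
```

```text
[-3.7408887   0.42341925 14.9649224 ] [0.40377538 0.51416689 0.65865053] [ 0.56122492 -0.00424339  0.09838962]
```

{"name": "carry_out", "arguments": {
  "commands": [
    [[0,0,0],0,0],
    [[0,0,0],0,0],
    [[0,0,0],0,0],
    [[0,0,0],0,0],
    [[0,0,0],0,0],
    [[0,0,0],0,0]
  ]
}}

```text
time: 17.38
tool_pos: [0.5612, -0.0042, 0.0984]
tool_rot: [3.14, 0.0, 1.588]
contact_force: [-3.7, -0.5, 14.6]
opening: 0.0176
grip_force: 50.0
```

View pics/w7.png

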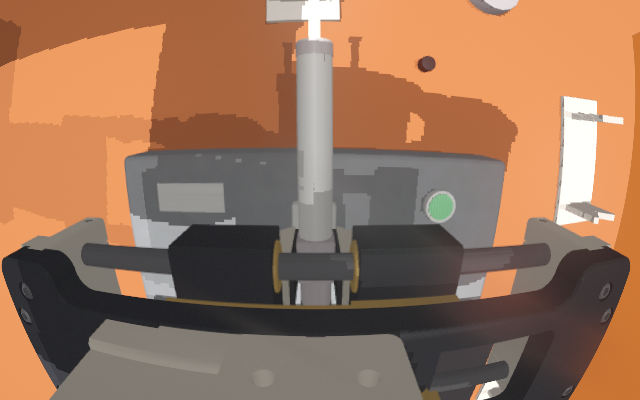

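The wrist view shows the white rod standing out past the barrel end at about (315,25). The reading is taken, so I'll lift off and go back over the rest.

{"name": "carry_out", "arguments": {
  "commands": [
    [[0,0,-0.005],0,0],
    [[0,0,-0.01],0,0],
    [[0,0,-0.015],0,0],
    [[0,0,-0.03],0,0],
    [[0,0,-0.02],0,0],
    [[0.03,-0.002,0],0,0],
    [[0.05,-0.003,0],0,0],
    [[0.05,-0.003,0],0,0],
    [[0.04,-0.002,0],0,0],
    [[0.0214,0,0],0,0],
    [[0,0,0],0,0],
    [[0,0,0],0,0],
    [[0,0,0],0,0]
  ]
}}

```text
time: 19.0
tool_pos: [0.5478, 0.1857, 0.1767]
tool_rot: [-3.141, 0.0, 1.586]
contact_force: [-0.2, -0.9, -2.2]
opening: 0.0176
grip_force: 50.0
```

Run:
```python
from h import *
print(robot.observe()['tool_pos'])
c=robot.read_camera('wrist');save(c,'w8')
n=cv2.imread('pics/w8.png')
for f in ('wrist4','wrist5'):
    o=cv2.imread(f'pics/{f}.png')
    for (r0,r1,c0,c1) in ((36,62,294,336),(180,240,294,336)):
        m=cv2.matchTemplate(n[max(r0-15,0):r1+15,c0-15:c1+15],o[r0:r1,c0:c1],cv2.TM_CCOEFF_NORMED)
        _,v,_,p=cv2.minMaxLoc(m);print(f,v,p[0]-15,p[1]-min(15,r0))
```

```text
[0.54778144 0.18572958 0.17671215]
wrist4 0.8307489156723022 0 0
wrist4 0.7024068832397461 0 -1
wrist5 0.4795583486557007 0 0
wrist5 0.7404508590698242 1 -1
```

The gauge hasn't shifted in the grip. Lowering it into the rest.

{"name": "carry_out", "arguments": {
  "commands": [
    [[0.0013,0,0.03],0,0],
    [[0,0,0.05],0,0],
    [[0,0,0.03],0,0],
    [[0,0,0.01],0,0],
    [[0,0,0.005],0,0],
    [[0,0,0],0,0],
    [[0,0,0],0,0]
  ]
}}

```text
time: 19.92
tool_pos: [0.5483, 0.1885, 0.0529]
tool_rot: [3.139, -0.0, 1.588]
contact_force: [-0.1, -0.3, -0.7]
opening: 0.0174
grip_force: 50.0
```

{"name": "carry_out", "arguments": {
  "commands": [
    [[-0.001,0,0.002],0,0],
    [[0,0,0.002],0,0],
    [[0,0,0],0,0],
    [[0,0,0],0,0]
  ]
}}

```text
time: 20.42
tool_pos: [0.5477, 0.1873, 0.0479]
tool_rot: [3.141, 0.0, 1.588]
contact_force: [0.7, 0.2, -0.3]
opening: 0.0179
grip_force: 50.0
```

{"name": "carry_out", "arguments": {
  "commands": [
    [[0,0,0.0006],0,0],
    [[0,0,0],0,0],
    [[0,0,0],0,0]
  ]
}}

```text
time: 20.8
tool_pos: [0.5479, 0.1873, 0.0476]
tool_rot: [3.141, -0.0, 1.588]
contact_force: [-0.6, -1.4, 5.2]
opening: 0.0177
grip_force: 50.0
```

The gauge is seated at the original height. Releasing.

{"name": "carry_out", "arguments": {
  "commands": [
    [[0,0,0],0,0],
    [[0,0,0],0,0],
    [[0,0,0],0,0]
  ],
  "newtons": 5
}}

```text
time: 21.18
tool_pos: [0.5479, 0.1873, 0.0475]
tool_rot: [3.141, -0.0, 1.588]
contact_force: [-0.6, -1.4, 4.3]
opening: 0.0184
grip_force: 5.0
```

{"name": "carry_out", "arguments": {
  "commands": [
    [[0,0,0],0,0.25],
    [[0,0,0],0,0.4],
    [[0,0,0],0,0.6],
    [[0,0,0],0,0.8],
    [[0,0,0],0,1],
    [[0,0,0],0,1],
    [[0,0,0],0,1],
    [[0,0,-0.02],0,1],
    [[0,0,-0.05],0,1],
    [[0,0,-0.06],0,1],
    [[-0.03,0,-0.06],0,1],
    [[-0.04,0,0],0,1],
    [[0,0,0],0,1],
    [[0,0,0],0,1]
  ]
}}

```text
time: 22.92
tool_pos: [0.5485, 0.1196, 0.2327]
tool_rot: [-3.141, -0.0, 1.587]
contact_force: [-1.0, 0.1, -0.4]
opening: 0.0918
grip_force: 0.0
```

Run:
```python
from h import *
s=robot.observe();print(s['tool_pos'],s['opening'],s['contact_force'])
c=robot.read_camera('wrist')
a=robot.read_camera('scene')
w=cv2.resize(np.ascontiguousarray(c['pixels'][0:180,250:460,::-1]),None,fx=2,fy=2,interpolation=cv2.INTER_CUBIC)
b=cv2.resize(np.ascontiguousarray(a['pixels'][150:270,290:420,::-1]),None,fx=2.8,fy=3,interpolation=cv2.INTER_CUBIC)
cv2.imwrite('pics/w9.png',np.hstack([w,b[:360]]))
```

```text
[0.54847286 0.11959465 0.23267666] 0.09176230240085949 [-0.95748604  0.0529585  -0.42636812]
```

View pics/w9.png

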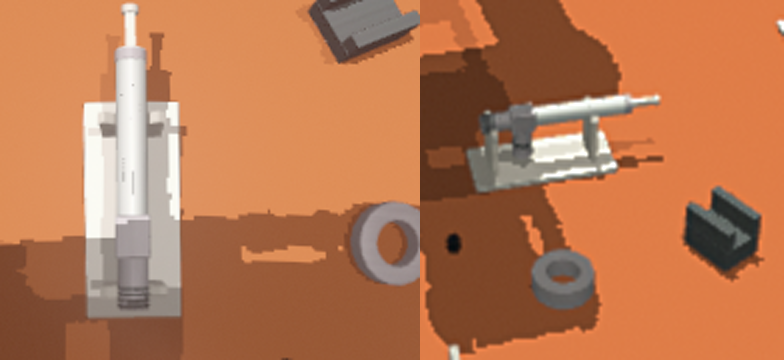

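The gauge lies in its rest as before: rod out at (130,25), chuck hanging down, bystanders where they were. Handing in.

```bash
python3 -c "
from cell import robot
print(robot.hand_in())"
```

```text
the job is handed in; nothing more can be done
None
```

The air charge was checked and the job is handed in: the valve was held about 1.1 mm open (estimated from the force rise) at about 17 N, and the gauge is back in its rest with the rod out and nothing else on the bench moved.

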